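Feed the gilded samples past the guard gate into the drying bay

TASK

Push the blue rack of freshly gilded samples along its chute into the white drying bay, without lifting it: press the red flap down with one fingertip to swing the yellow gate up, and keep it held open that way while another finger of the same hand pushes on the rack's tall end plate, until the rack is fully home against the bay's end wall. Only then let go, so that the gate springs shut behind the samples. The gate must never press on the rack, and the jars, tape and other things around must be left alone.

Things in the scene. Friction and masses are not known exactly. Their poses are not given: they have to be found in the camera images.
- chute: Fixed straight chute on an aluminium base plate, white drying bay at its far end. Origin: at table height, on the centre line, in the plane of the gate. +x = the way the rack is pushed, +z up, +y = the red flap's side. All chute-frame mm below are in this frame. Floor at z = 8, 64 wide between 5 mm thick walls (y = -32 to 32), wall tops at z = 38.
- chute_mouth (a point): Centre of the chute's open end, on its floor (chute frame x = -252, y = 0, z = 8 mm). The low walls run from here to x = -6.
- bay_stop (a point): Foot of the inner face of the bay's end wall, on the chute floor (chute frame x = 105, y = 0, z = 8 mm); the rack's front meets this face when home. Bay side walls: x = 14 to 126, tops at z = 70 mm; end wall top at z = 90 mm.
- gate_hinge (a point): Point of the gate's hinge line in the plane of the gate (chute frame x = 0, y = 42, z = 55 mm). The hinge line runs along the chute's x: an 8 mm thick shaft from x = -253 to 5, in two 12 mm wide bearing blocks (x = -247 and -28, tops at z = 60). On the chute's other side, at x = 0, y = -40, stands a post 62 mm high.
- gate (a joint): Gate angle (rad): 0 shut, 1.13 fully open (stop). Yellow leaf and red flap are one rigid piece on the hinge. Its spring shuts it: pressing the flap 30 mm from the hinge takes about 2.5 N at first, 5 N when open. The leaf clears the samples from about 0.75 rad on. The hinge runs along the chute, so a fingertip holding the flap down can slide along x without changing the angle.
- leaf_tip (a point): Free end of the yellow leaf, 72 mm from the hinge, at hinge height when shut. The leaf is 8 mm thick along x; its lower edge is 30 mm above the table when shut. It swings up about the hinge.
- flap_mid (a point): Mid-length of the red flap, 30 mm from the hinge (moves with it). Flap: chute frame x = -250 to -55, 4 mm thick, reaches 52 mm from the hinge to +y, a 6 mm bead on its edge. Shut, it slants 40 deg up (edge near y = 82, z = 88 mm); at 1.0 rad it slants 17 deg down (edge near y = 92, z = 39 mm); there a fingertip 28 mm from the hinge stands at about z = 49 mm.
- rack: Loose blue rack in the chute, 171 mm long (own x = -86 to 85), 56 wide, 0.4 to 0.75 kg. Origin: underside, centre line; +x along the chute. Sample block x = 5 to 85, six gold-topped studs to 40 mm high (48 above the table); behind it a neck 30 wide, 12 high, over which the gate shuts; at the rear an upright push plate. It starts with its front 15 to 55 mm before the gate.
- rack_front (a point): Bottom centre of the rack's front face (rack frame x = 85 mm). Fully home: at chute frame x = 105 mm.
- push_plate (a point): Rear face of the rack's push plate, centre line, 55 mm above the rack's underside (rack frame x = -86 mm): the face to push on. The plate is 6 mm thick, 56 wide, 74 high (top 82 mm above the table).
- red_jar: Bystander, leave alone: jar with red cap, radius 21, height 55 mm. Origin: centre of its underside, on the table.
- white_jar: Bystander, leave alone: white jar, radius 19, height 65 mm. Origin: centre of its underside, on the table.
- tape: Bystander, leave alone: roll of blue tape, radius 42, height 24 mm. Origin: centre of its underside, on the table.
- green_bottle: Bystander, leave alone: green bottle, radius 30, height 190 mm. Origin: centre of its underside, on the table.
- amber_jar: Bystander, leave alone: amber jar with black cap, radius 26, height 80 mm. Origin: centre of its underside, on the table.
- beaker: Bystander, leave alone: white open cup, radius 35, height 75 mm. Origin: centre of its underside, on the table.
- brush: Bystander, leave alone: brush lying flat, length 170 mm. Origin: middle of the handle's underside, on the table.
Things that resemble listed ones, but are neither listed nor needed, are in the scene too. Of the things like the rack, leave any that is pink; of the rest the larger one is meant.

How it is judged:
By the outcome, as a careful person would: the job done as asked, in the order asked, and still so for the second after the job is handed in, with the robot touching nothing.
It also fails if it takes over 45 s, if anything falls off the work surface, if the arm or the gripper's body presses on something with over 40 N, if the wrist force passes 120 N, or if a joint passes its speed limit or range.

ROBOT

A 6-joint arm with a two-finger parallel gripper is mounted at the origin on the work surface. World frame = base frame: x ahead of the robot, y to its left, z up, the work surface at z = 0. Lengths are in m, angles in degrees, forces in N, time in s.
With the tool pointing down it reaches from about 0.225 to 0.875 m from the base axis. Payload 3.4 kg.
Tool frame: the origin (TCP) lies at the very end of the fingers, on their centre line; the grasp point (between the pads) lies 19 mm behind it (bot.tcp_to_grasp is the distance from the TCP to the grasp point, in m); z points along the fingers, y is the line along which they close (so a half turn about z gives the same grasp; the last joint's range is limited). The gripper opens to 85 mm and grips with 20 to 120 N. Pads are 22 mm wide; open, the fingers measure 114 mm over their backs; the gripper's body (76 mm by 85 mm) begins 54 mm behind the grasp point. The pads swing forward as they close: fully open they stand 13 mm farther back than shut.
Start: joints at [-6.933, 15.808, 86.224, -0, 77.962, -6.933], TCP at [0.575, -0, 0.231] pointing down, gripper open.
Joint ranges: [-165.64, 165.64], [-43.16, 119.46], [12.63, 154.43], [-67.54, 247.53], [6.08, 155.33], [-154.97, 154.97]. Speed limits (degrees/s): [147.25, 147.25, 180, 180, 180, 180].

INTERFACE

Orientations are given as [roll, pitch, yaw] about the fixed x, y, z axes, in that order (R = Rz(yaw) Ry(pitch) Rx(roll)).
In Python, from station import status, read_camera, order, bot gives the robot as it stands. The module is installed in compiled form; this text tells all that it offers.
- The arm moves only by the shell command python3 -m inch 'ROWS'. ROWS is JSON, a list of rows, each an object with "jaw": the closure in counts, from 0 (fully open) to 255 (shut); "travel": the shift along the tool's x, y, z in mm, a list of three; "rotation": the turn, a rotation vector about the tool's x, y, z in rad, a list of three. A call has exactly 5 rows; each row is the pose to reach, as a shift and turn from the pose commanded when the call began, along the tool's axes at that moment; what a row does not reach only later rows make up. A row lasts 1/10 s, in which the tool goes at most 50 mm and 8.59 degrees, less where a joint would pass 70% of its speed; a pose out of reach is approached as far as the arm can. A call with a gripper value outside its range is refused whole. The fingers move at their own pace and stop on an object; the grip force is fixed at half the most. Time passes only in rows, so rows that repeat a pose let the fingers close, or fill a call up. It gives the time, the measured TCP pose, the force, the opening and the grip force at its end, in the units of the state.
- status.sense(): the state, without advancing time (a new reading comes with each control period).
- read_camera(name): name is "scene" or "side" or "wrist"; returns a dict with "pixels" (480x640x3 uint8, blue, green, red), "z_map" (480x640 float32, m along the optical axis (not along the pixel's ray), 0 where there is no reading), "camera_matrix" (3x3 intrinsics, pixels), "dist" ([k1, k2, p1, p2, k3] as OpenCV has them; the pictures are not rectified), "R" (3x3) and "t" (3): a world point X has camera coordinates R X + t. Camera axes: x right, y down, z forward; pixel columns grow to the right and rows downward; lengths in m; the calibration is good to about 2 mm. A picture is of the moment at which its call begins.
- order.job_done(): hands the job in; it is judged then, once.
The state is a dict: "t": time; "joints": joint angles; "dq": joint speeds; "joint_torque": joint torques, N m; "ee_pos": TCP position; "eef_rot": TCP orientation; "contact_force": force on the tool from outside, world axes, zero at the start; "torque": the same for the moment, N m; "finger_gap": opening from 0.0 (shut) to 1.0 (fully open); "gripper_force": force on a finger pad.
Only numpy, scipy, OpenCV 4.12 (cv2) and the standard library are available. Lean on these libraries where they do the work, as an engineer would, in place of code of your own. Each camera call takes 0.05 s, during which the arm holds its last target. There are 200 camera calls.

## Working session

There is one attempt and no reset: what is moved stays moved. The work goes in short steps, Python scripts to look and compute and a shell command to move; the robot and the scene stay as the last step left them, time stands still between calls to the robot, and variables do not carry over. Pictures are saved under pics/ and viewed, at most 10 in all, crops included, and the job is handed in when it is done.

```bash
mkdir -p pics; python3 - <<'E'
from station import status, read_camera
import cv2,pickle
for n in ("scene","side"):
    c=read_camera(n); pickle.dump(c,open(f"{n}.pkl","wb")); cv2.imwrite(f"pics/{n}0.png",c["pixels"])
    print(n,c["R"].round(3).tolist(),c["t"])
s=status.sense();print(s)
E
```

```text
scene [[-0.192, 0.981, 0.002], [0.575, 0.114, -0.81], [-0.795, -0.155, -0.587]] [ 0.10790376 -0.21840432  1.73686309]
side [[0.951, -0.31, 0.011], [-0.169, -0.546, -0.821], [0.261, 0.778, -0.571]] [-0.46940021  0.13799026  0.94100584]
{'t': 0.1, 'joints': array([-6.93302501e+00,  1.58442106e+01,  8.62885950e+01, -1.28814351e-03,
        7.79632604e+01, -6.93548877e+00]), 'dq': array([-0.03647896,  0.00269549, -0.17727346, -0.00359096, -0.13599115,
        0.00572241]), 'joint_torque': array([ 1.55745878e-03, -4.17697620e+01, -2.46405226e+01, -1.74112388e-04,
        5.80947395e-03,  2.85749664e-07]), 'ee_pos': array([5.74516437e-01, 4.29723759e-05, 2.30519743e-01]), 'eef_rot': array([-1.79904485e+02, -1.03499791e-02,  9.00027248e+01]), 'contact_force': array([-0.86777376, -0.72487906, -0.00795689]), 'torque': array([0.01266465, 0.01381829, 0.03808044]), 'gripper_force': 0.0, 'finger_gap': 0.9989095588505129}
```

View pics/scene0.png

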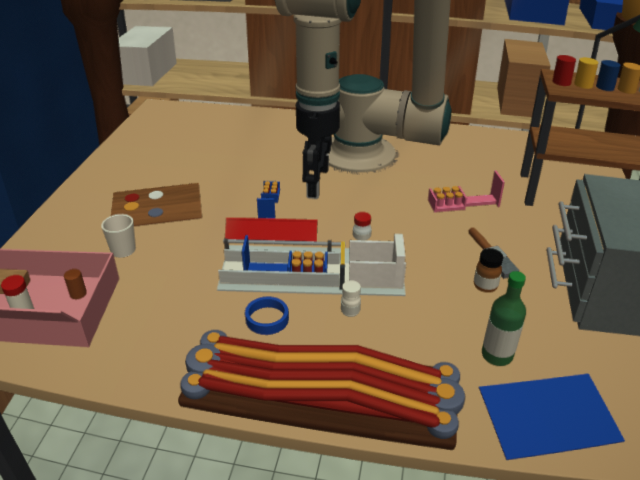

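View pics/side0.png

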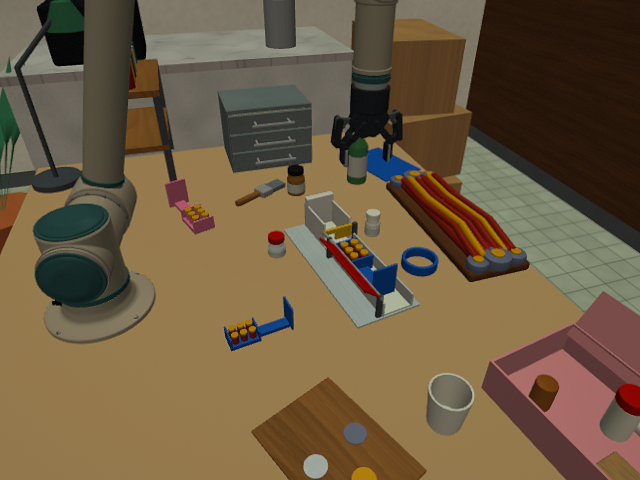

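Rack-like things: blue one in the chute (scene 285,258), small blue one on the table (268,195), pink one (465,195). The one in the chute is the larger non-pink one and fits. The enlarged crop will confirm it.

```bash
python3 - <<'E'
import cv2,pickle
a=pickle.load(open("scene.pkl","rb"))["pixels"][170:320,210:420]
b=pickle.load(open("side.pkl","rb"))["pixels"][180:330,270:430]
cv2.imwrite("pics/c1.png",cv2.resize(a,None,fx=3.8,fy=3.8,interpolation=cv2.INTER_CUBIC))
cv2.imwrite("pics/c2.png",cv2.resize(b,None,fx=4,fy=4,interpolation=cv2.INTER_CUBIC))
E
```

```text
(no output)
```

View pics/c1.png

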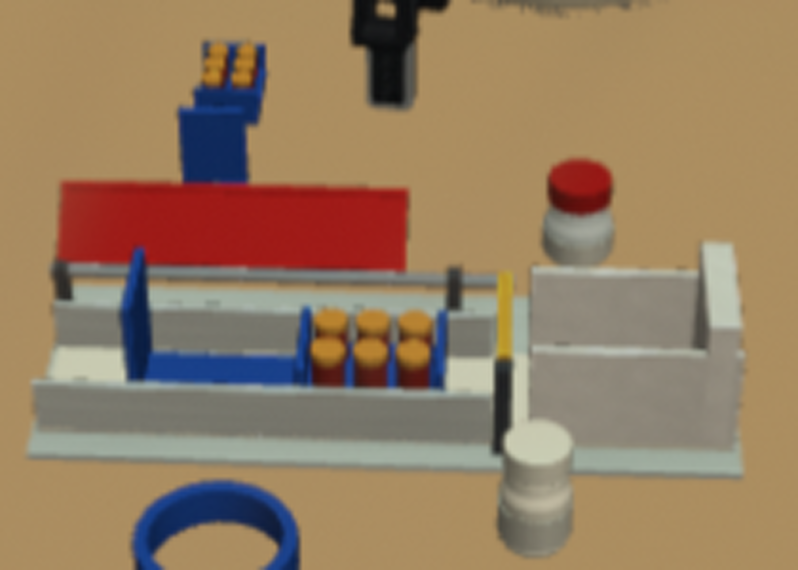

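View pics/c2.png

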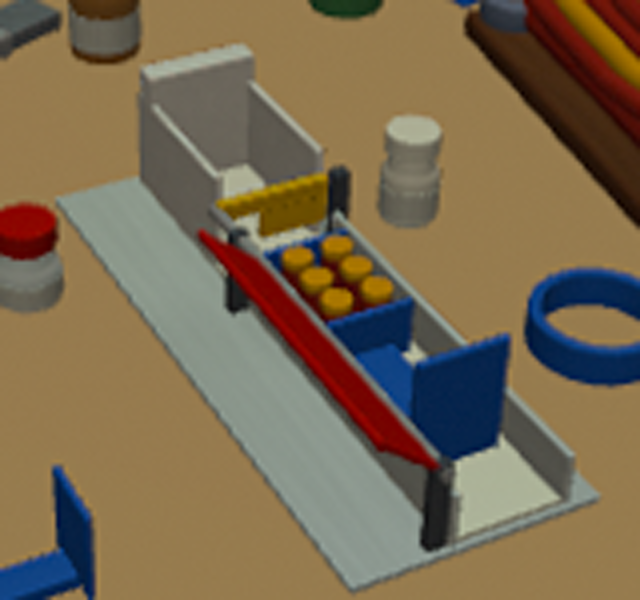

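The crops confirm it. The large blue rack sits in the chute with its push plate at c1 (135,310) and the gate shut at c1 (503,315). Next I fit the chute pose and rack position to the corners I read off.

```bash
cat > h.py <<'E'
import numpy as np,cv2,pickle
from scipy.optimize import least_squares
from scipy.spatial.transform import Rotation as Ro
def proj(c,P):
    return cv2.projectPoints(np.array(P,float),cv2.Rodrigues(c["R"])[0],c["t"],c["camera_matrix"],np.array(c["dist"]))[0][:,0]
def w(p,P): # chute mm -> world m
    P=np.array(P,float)/1e3; a=p[2]; return P@np.array([[np.cos(a),np.sin(a),0],[-np.sin(a),np.cos(a),0],[0,0,1]])+[p[0],p[1],0]
E
python3 - <<'E'
from h import *
sc,sd=[pickle.load(open(f"{n}.pkl","rb")) for n in("scene","side")]
A=[((-252,-37,38),(35,381)),((-252,37,38),(55,302)),((-250,82,88),(62,182)),((-55,82,88),(408,190)),((14,-37,70),(530,350)),((14,37,70),(531,268)),((105,-37,90),(708,327)),((105,37,90),(702,243)),((126,37,90),(733,243)),((0,-40,62),(503,362))]
B=[((-55,82,88),(200,233)),((-250,82,88),(378,445)),((105,37,90),(146,93)),((105,-37,90),(253,68)),((-252,-37,38),(572,455)),((0,-40,62),(339,170))]
uA=np.array([b for a,b in A])/3.8+[210,170]; uB=np.array([b for a,b in B])/4+[270,180]
PA=[a for a,b in A];PB=[a for a,b in B]
f=lambda p:np.r_[(proj(sc,w(p,PA))-uA).ravel(),(proj(sd,w(p,PB))-uB).ravel()]
r=least_squares(f,[.6,0,1.5],loss="soft_l1");p=r.x
print(p,np.degrees(p[2]));print(f(p).reshape(-1,2).round(1).tolist())
# rack s = rack origin x in chute
RB=[(-86,-28,82),(-86,28,82)];vB=np.array([(508,338),(413,365)])/4+[270,180]
RA=[(-83,28,82),(-86,-28,82)];vA=np.array([(139,250),(123,302)])/3.8+[210,170]
g=lambda s:np.r_[(proj(sd,w(p,np.array(RB)+[s[0],0,0]))-vB).ravel(),(proj(sc,w(p,np.array(RA)+[s[0],0,0]))-vA).ravel()]
q=least_squares(g,[-120.]);print("rack origin x",q.x,"front",q.x+85,g(q.x).round(1))
np.save("p.npy",p)
E
```

```text
[0.54053617 0.04570315 1.72024382] 98.56271061605707
[[-1.3, -0.0], [-0.6, -1.4], [-0.1, -1.2], [0.0, -0.9], [0.0, -0.2], [-0.1, -1.0], [-0.1, -0.9], [-0.5, -1.1], [1.5, -0.8], [-0.1, 0.5], [-0.6, -1.2], [0.1, -0.8], [1.1, -4.5], [0.9, -4.5], [1.1, -1.3], [0.2, -0.8]]
rack origin x [-114.71068409] front [-29.71068409] [ 1.5 -1.9  1.9 -1.1  0.6 -1.2 -0.5  1.7]
```

```bash
python3 - <<'E'
from h import *
from station import status
sc,sd=[pickle.load(open(f"{n}.pkl","rb")) for n in("scene","side")]
A=[((-252,-37,38),(35,381)),((-252,37,38),(55,302)),((-250,82,88),(62,182)),((-55,82,88),(408,190)),((14,-37,70),(530,350)),((14,37,70),(531,268)),((105,-37,90),(708,327)),((105,37,90),(702,243)),((0,-40,62),(503,362))]
B=[((-55,82,88),(200,233)),((-250,82,88),(378,445)),((-252,-37,38),(572,455)),((0,-40,62),(339,170))]
uA=(np.array([b for a,b in A])+.5)/3.8-.5+[210,170]; uB=(np.array([b for a,b in B])+.5)/4-.5+[270,180]
PA=[a for a,b in A];PB=[a for a,b in B]
f=lambda p:np.r_[(proj(sc,w(p,PA))-uA).ravel(),(proj(sd,w(p,PB))-uB).ravel()]
p=least_squares(f,[.6,0,1.5],loss="soft_l1").x
print(p,np.degrees(p[2]),np.abs(f(p)).max());np.save("p.npy",p)
RB=[(-86,-28,82),(-86,28,82)];vB=(np.array([(508,338),(413,365)])+.5)/4-.5+[270,180]
g=lambda s:(proj(sd,w(p,np.array(RB)+[s[0],0,0]))-vB).ravel()
q=least_squares(g,[-120.]);print("rack x",q.x,g(q.x).round(1))
s=status.sense();R=Ro.from_euler("xyz",s["eef_rot"],degrees=True)
T=w(p,[[-222,39,150]])[0];print(T,R.inv().apply(T-s["ee_pos"])*1e3)
E
```

```text
[0.54061319 0.0453502  1.71651974] 98.34933660049164 1.2998490323320766
rack x [-113.063026] [ 1.2 -1.7  1.6 -1. ]
[ 0.53426277 -0.17995997  0.15      ] [-180.01557004  -40.1279946    80.55423323]
```

```bash
python3 -m inch '[{"jaw":110,"travel":[-45,-10,10],"rotation":[0,0,-0.03]},{"jaw":110,"travel":[-90,-20,30],"rotation":[0,0,-0.07]},{"jaw":110,"travel":[-135,-30,50],"rotation":[0,0,-0.11]},{"jaw":110,"travel":[-170,-40,70],"rotation":[0,0,-0.146]},{"jaw":110,"travel":[-180,-40,80],"rotation":[0,0,-0.146]}]'; python3 -m inch '[{"jaw":110,"travel":[0,0,0],"rotation":[0,0,0]},{"jaw":110,"travel":[0,0,0],"rotation":[0,0,0]},{"jaw":110,"travel":[0,0,0],"rotation":[0,0,0]},{"jaw":110,"travel":[0,0,0],"rotation":[0,0,0]},{"jaw":110,"travel":[0,0,0],"rotation":[0,0,0]}]'
cat > look.py <<'E'
import sys
from h import *
from station import status,read_camera
p=np.load("p.npy");s=status.sense();R=Ro.from_euler("xyz",s["eef_rot"],degrees=True)
d=s["ee_pos"]-[p[0],p[1],0];c,n=np.cos(p[2]),np.sin(p[2])
print("chute mm",(np.array([c*d[0]+n*d[1],-n*d[0]+c*d[1],d[2]])*1e3).round(1),s["eef_rot"].round(2),"F",s["contact_force"].round(1),"gap",round(s["finger_gap"],3),"t",s["t"])
if len(sys.argv)>1:
    ims=[]
    for nm in ("scene","side"):
        k=read_camera(nm);P=w(p,[[-120,0,60]]);u,v=proj(k,P)[0].astype(int);v-=15
        u=min(max(u,95),545);ims.append(cv2.resize(k["pixels"][v-95:v+95,u-95:u+95],(400,400),interpolation=cv2.INTER_CUBIC));print(nm,u-95,v-95)
    cv2.imwrite(f"pics/{sys.argv[1]}.png",np.hstack(ims))
E
python3 look.py a1
```

```text
t: 0.6
ee_pos: [0.5326, -0.1828, 0.1491]
eef_rot: [-179.8, -0.0, 98.2]
contact_force: [-0.7, 0.2, 0.3]
finger_gap: 0.568
gripper_force: 0.0
t: 1.1
ee_pos: [0.5356, -0.1791, 0.1521]
eef_rot: [179.9, 0.0, 98.5]
contact_force: [-0.6, 0.7, 0.7]
finger_gap: 0.571
gripper_force: 0.0
chute mm [-221.3   37.5  152.1] [1.7993e+02 3.0000e-02 9.8450e+01] F [-0.6  0.7  0.7] gap 0.571 t 1.1
scene 188 142
side 270 143
```

View pics/a1.png

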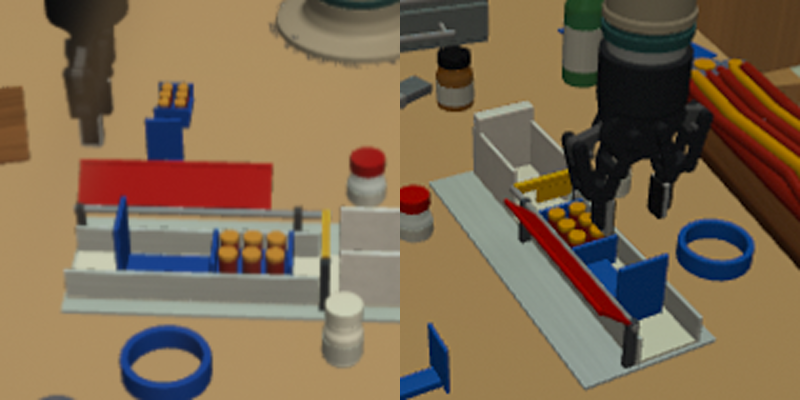

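The hand is above the chute mouth: finger tips at side panel (603,215) and (660,200), flap shut, rack untouched. Now I descend.

```bash
python3 -m inch '[{"jaw":110,"travel":[0,0,25],"rotation":[0,0,0]},{"jaw":110,"travel":[0,0,50],"rotation":[0,0,0]},{"jaw":110,"travel":[0,0,65],"rotation":[0,0,0]},{"jaw":110,"travel":[0,0,75],"rotation":[0,0,0]},{"jaw":110,"travel":[0,0,80],"rotation":[0,0,0]}]'; python3 look.py;python3 -m inch '[{"jaw":110,"travel":[0,0,4],"rotation":[0,0,0]},{"jaw":110,"travel":[0,0,8],"rotation":[0,0,0]},{"jaw":110,"travel":[0,0,12],"rotation":[0,0,0]},{"jaw":110,"travel":[0,0,16],"rotation":[0,0,0]},{"jaw":110,"travel":[0,0,20],"rotation":[0,0,0]}]'; python3 look.py a2
```

```text
t: 1.7
ee_pos: [0.5351, -0.1798, 0.0709]
eef_rot: [-180.0, -0.0, 98.4]
contact_force: [-0.2, 0.1, 3.2]
finger_gap: 0.568
gripper_force: 1.2
chute mm [-222.    38.1   70.9] [-1.7999e+02 -1.0000e-02  9.8380e+01] F [-0.2  0.1  3.2] gap 0.568 t 1.7
t: 2.2
ee_pos: [0.5345, -0.1804, 0.0514]
eef_rot: [-180.0, 0.0, 98.4]
contact_force: [-2.7, -0.8, 5.9]
finger_gap: 0.57
gripper_force: 2.9
chute mm [-222.5   38.8   51.4] [-1.7995e+02  4.0000e-02  9.8390e+01] F [-2.7 -0.8  5.9] gap 0.57 t 2.2
scene 188 142
side 270 143
```

View pics/a2.png

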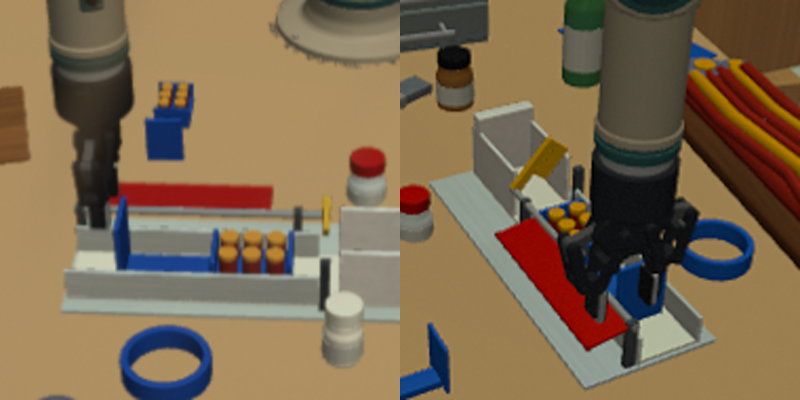

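The gate is up (leaf tip at side panel (565,150), flap edge (497,235) to (585,343)). I'll estimate its angle from the flap edge.

```bash
python3 - <<'E'
from h import *
sd=pickle.load(open("side.pkl","rb"));p=np.load("p.npy")
for th in (.75,.85,.95,1.05,1.13):
    a=np.radians(40)-th;y,z=42+52*np.cos(a),55+52*np.sin(a)
    print(th,((proj(sd,w(p,[[-55,y,z],[-250,y,z]]))-[270,143])*400/190+[400,0]).round(0).tolist(), ((proj(sd,w(p,[[0,42-72*np.cos(th),55+72*np.sin(th)]]))-[270,143])*400/190+[400,0]).round(0).tolist())
E
```

```text
0.75 [[494.0, 229.0], [585.0, 344.0]] [[558.0, 140.0]]
0.85 [[494.0, 232.0], [585.0, 348.0]] [[554.0, 137.0]]
0.95 [[495.0, 236.0], [586.0, 352.0]] [[549.0, 135.0]]
1.05 [[496.0, 239.0], [587.0, 355.0]] [[545.0, 133.0]]
1.13 [[498.0, 242.0], [588.0, 358.0]] [[541.0, 132.0]]
```

```bash
python3 -m inch '[{"jaw":110,"travel":[0,0,1],"rotation":[0,0,0]},{"jaw":110,"travel":[0,0,2],"rotation":[0,0,0]},{"jaw":110,"travel":[0,0,3],"rotation":[0,0,0]},{"jaw":110,"travel":[0,0,3],"rotation":[0,0,0]},{"jaw":110,"travel":[0,0,3],"rotation":[0,0,0]}]'; python3 look.py a3
python3 - <<'E'
import cv2
i=cv2.imread("pics/a3.png")[90:370,450:700];cv2.imwrite("pics/a3c.png",cv2.resize(i,None,fx=2.1,fy=2.1,interpolation=cv2.INTER_CUBIC))
E
```

```text
t: 2.8
ee_pos: [0.5348, -0.1803, 0.0485]
eef_rot: [-180.0, 0.0, 98.4]
contact_force: [-2.2, -2.7, 5.8]
finger_gap: 0.567
gripper_force: 2.8
chute mm [-222.4   38.5   48.5] [-1.7998e+02  3.0000e-02  9.8380e+01] F [-2.2 -2.7  5.8] gap 0.567 t 2.8
scene 188 142
side 270 143
```

View pics/a3c.png

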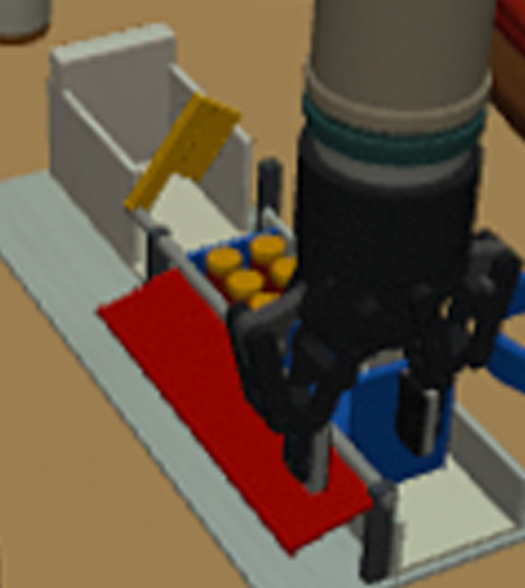

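The flap edge now matches about 1.0 rad, with finger A on the flap at crop (310,480) and finger B behind the plate at (415,420). Now I push along tool x.

```bash
python3 -m inch '[{"jaw":110,"travel":[6,0,0],"rotation":[0,0,0]},{"jaw":110,"travel":[12,0,0],"rotation":[0,0,0]},{"jaw":110,"travel":[18,0,0],"rotation":[0,0,0]},{"jaw":110,"travel":[24,0,0],"rotation":[0,0,0]},{"jaw":110,"travel":[30,0,0],"rotation":[0,0,0]}]'; python3 look.py;  python3 -m inch '[{"jaw":110,"travel":[6,0,0],"rotation":[0,0,0]},{"jaw":110,"travel":[12,0,0],"rotation":[0,0,0]},{"jaw":110,"travel":[18,0,0],"rotation":[0,0,0]},{"jaw":110,"travel":[24,0,0],"rotation":[0,0,0]},{"jaw":110,"travel":[30,0,0],"rotation":[0,0,0]}]'; python3 look.py a4
```

```text
t: 3.4
ee_pos: [0.5324, -0.1525, 0.0491]
eef_rot: [179.8, 0.3, 98.4]
contact_force: [-1.9, -7.2, 4.0]
finger_gap: 0.57
gripper_force: 4.3
chute mm [-194.5   36.8   49.1] [179.82   0.28  98.42] F [-1.9 -7.2  4. ] gap 0.57 t 3.4
t: 3.9
ee_pos: [0.5281, -0.1226, 0.049]
eef_rot: [179.8, 0.3, 98.4]
contact_force: [-0.6, -6.1, 4.6]
finger_gap: 0.571
gripper_force: 4.3
chute mm [-164.4   36.8   49. ] [179.82   0.26  98.42] F [-0.6 -6.1  4.6] gap 0.571 t 3.9
scene 188 142
side 270 143
```

View pics/a4.png

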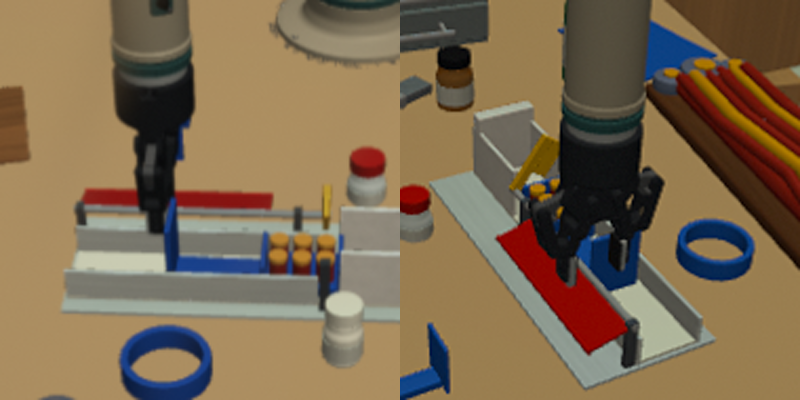

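The rack moves with the finger (plate at scene panel (172,235), front at (338,262)) and the gate is still up. Continuing.

```bash
python3 -m inch '[{"jaw":110,"travel":[7,0,0],"rotation":[0,0,0]},{"jaw":110,"travel":[14,0,0],"rotation":[0,0,0]},{"jaw":110,"travel":[21,0,0],"rotation":[0,0,0]},{"jaw":110,"travel":[28,0,0],"rotation":[0,0,0]},{"jaw":110,"travel":[35,0,0],"rotation":[0,0,0]}]'; python3 look.py;  python3 -m inch '[{"jaw":110,"travel":[7,0,0],"rotation":[0,0,0]},{"jaw":110,"travel":[14,0,0],"rotation":[0,0,0]},{"jaw":110,"travel":[21,0,0],"rotation":[0,0,0]},{"jaw":110,"travel":[28,0,0],"rotation":[0,0,0]},{"jaw":110,"travel":[35,0,0],"rotation":[0,0,0]}]'; python3 look.py
```

```text
t: 4.5
ee_pos: [0.523, -0.0879, 0.0491]
eef_rot: [179.8, 0.3, 98.4]
contact_force: [-0.2, -6.7, 5.8]
finger_gap: 0.568
gripper_force: 4.6
chute mm [-129.3   36.8   49.1] [179.81   0.26  98.42] F [-0.2 -6.7  5.8] gap 0.568 t 4.5
t: 5.0
ee_pos: [0.5178, -0.0532, 0.0491]
eef_rot: [179.8, 0.2, 98.4]
contact_force: [-0.3, -6.5, 6.4]
finger_gap: 0.566
gripper_force: 4.7
chute mm [-94.1  36.8  49.1] [179.82   0.24  98.42] F [-0.3 -6.5  6.4] gap 0.566 t 5.0
```

Now slowly to the stop, watching for the force rise.

```bash
python3 -m inch '[{"jaw":110,"travel":[2,0,0],"rotation":[0,0,0]},{"jaw":110,"travel":[4,0,0],"rotation":[0,0,0]},{"jaw":110,"travel":[7,0,0],"rotation":[0,0,0]},{"jaw":110,"travel":[9,0,0],"rotation":[0,0,0]},{"jaw":110,"travel":[11,0,0],"rotation":[0,0,0]}]'; python3 look.py; python3 -m inch '[{"jaw":110,"travel":[1,0,0],"rotation":[0,0,0]},{"jaw":110,"travel":[2,0,0],"rotation":[0,0,0]},{"jaw":110,"travel":[3,0,0],"rotation":[0,0,0]},{"jaw":110,"travel":[4,0,0],"rotation":[0,0,0]},{"jaw":110,"travel":[4,0,0],"rotation":[0,0,0]}]'; python3 look.py
```

```text
t: 5.5
ee_pos: [0.5162, -0.0423, 0.0491]
eef_rot: [179.8, 0.2, 98.4]
contact_force: [-0.5, -7.5, 5.0]
finger_gap: 0.566
gripper_force: 4.7
chute mm [-83.2  36.9  49.1] [179.83   0.23  98.43] F [-0.5 -7.5  5. ] gap 0.566 t 5.5
t: 6.0
ee_pos: [0.5156, -0.0383, 0.0491]
eef_rot: [179.8, 0.2, 98.4]
contact_force: [-1.3, -7.0, 5.6]
finger_gap: 0.57
gripper_force: 4.6
chute mm [-79.1  36.9  49.1] [179.83   0.21  98.43] F [-1.3 -7.   5.6] gap 0.57 t 6.0
```

```bash
python3 -m inch '[{"jaw":110,"travel":[1,0,0],"rotation":[0,0,0]},{"jaw":110,"travel":[2,0,0],"rotation":[0,0,0]},{"jaw":110,"travel":[3,0,0],"rotation":[0,0,0]},{"jaw":110,"travel":[3,0,0],"rotation":[0,0,0]},{"jaw":110,"travel":[3,0,0],"rotation":[0,0,0]}]'; python3 look.py a5
```

```text
t: 6.5
ee_pos: [0.5156, -0.0373, 0.0492]
eef_rot: [179.8, 0.4, 98.5]
contact_force: [-0.6, -12.6, 5.6]
finger_gap: 0.575
gripper_force: 7.7
chute mm [-78.1  36.8  49.2] [179.82   0.4   98.47] F [ -0.6 -12.6   5.6] gap 0.575 t 6.5
scene 188 142
side 270 143
```

View pics/a5.png

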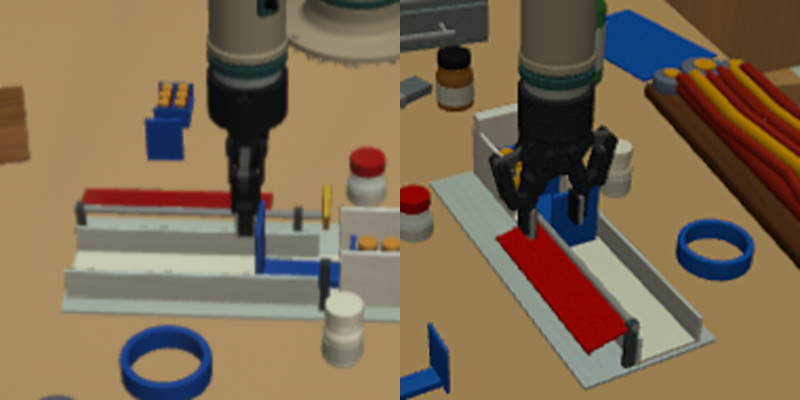

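The force jumped while motion stopped at x=-78 mm, where home is expected. The picture agrees: the samples are in the bay and the gate is still up. One more firm push to confirm.

```bash
python3 -m inch '[{"jaw":110,"travel":[1,0,0],"rotation":[0,0,0]},{"jaw":110,"travel":[2,0,0],"rotation":[0,0,0]},{"jaw":110,"travel":[3,0,0],"rotation":[0,0,0]},{"jaw":110,"travel":[3,0,0],"rotation":[0,0,0]},{"jaw":110,"travel":[3,0,0],"rotation":[0,0,0]}]'; python3 look.py
```

```text
t: 7.1
ee_pos: [0.5165, -0.0368, 0.05]
eef_rot: [179.7, 0.7, 98.5]
contact_force: [-0.3, -20.6, 8.6]
finger_gap: 0.573
gripper_force: 13.2
chute mm [-77.8  35.8  50. ] [179.69   0.66  98.47] F [ -0.3 -20.6   8.6] gap 0.573 t 7.1
```

Solidly against the end wall: 20 N and no motion. I back off with the flap still held, then lift to let the gate shut.

```bash
python3 -m inch '[{"jaw":110,"travel":[-4,0,0],"rotation":[0,0,0]},{"jaw":110,"travel":[-8,0,0],"rotation":[0,0,0]},{"jaw":110,"travel":[-12,0,0],"rotation":[0,0,0]},{"jaw":110,"travel":[-17,0,0],"rotation":[0,0,0]},{"jaw":110,"travel":[-20,0,0],"rotation":[0,0,0]}]'; python3 -m inch '[{"jaw":110,"travel":[0,0,-8],"rotation":[0,0,0]},{"jaw":110,"travel":[0,0,-16],"rotation":[0,0,0]},{"jaw":110,"travel":[0,0,-24],"rotation":[0,0,0]},{"jaw":110,"travel":[0,0,-32],"rotation":[0,0,0]},{"jaw":110,"travel":[0,0,-42],"rotation":[0,0,0]}]'; python3 -m inch '[{"jaw":110,"travel":[0,0,-25],"rotation":[0,0,0]},{"jaw":110,"travel":[0,0,-55],"rotation":[0,0,0]},{"jaw":110,"travel":[0,0,-90],"rotation":[0,0,0]},{"jaw":110,"travel":[-30,0,-125],"rotation":[0,0,0]},{"jaw":110,"travel":[-60,0,-150],"rotation":[0,0,0]}]';python3 -m inch '[{"jaw":110,"travel":[0,0,0],"rotation":[0,0,0]},{"jaw":110,"travel":[0,0,0],"rotation":[0,0,0]},{"jaw":110,"travel":[0,0,0],"rotation":[0,0,0]},{"jaw":110,"travel":[0,0,0],"rotation":[0,0,0]},{"jaw":110,"travel":[0,0,0],"rotation":[0,0,0]}]'; python3 look.py a6
python3 - <<'E'
from h import *
from station import read_camera
a=read_camera("scene")["pixels"][170:320,210:420];b=read_camera("side")["pixels"][180:330,270:430]
cv2.imwrite("pics/f.png",np.hstack([cv2.resize(a,None,fx=2.1,fy=2.1,interpolation=cv2.INTER_CUBIC),cv2.resize(b,None,fx=2.1,fy=2.1,interpolation=cv2.INTER_CUBIC)]))
E
```

```text
t: 7.6
ee_pos: [0.5157, -0.0488, 0.0484]
eef_rot: [180.0, -0.2, 98.2]
contact_force: [-1.8, 3.5, 5.5]
finger_gap: 0.568
gripper_force: 3.0
t: 8.1
ee_pos: [0.5154, -0.0504, 0.0908]
eef_rot: [-179.9, -0.0, 98.4]
contact_force: [0.2, 0.7, 0.4]
finger_gap: 0.57
gripper_force: 0.0
t: 8.6
ee_pos: [0.5248, -0.11, 0.2434]
eef_rot: [179.9, 0.1, 98.5]
contact_force: [1.5, 0.7, -0.6]
finger_gap: 0.569
gripper_force: 0.0
t: 9.1
ee_pos: [0.524, -0.1089, 0.2394]
eef_rot: [-179.9, -0.1, 98.4]
contact_force: [-0.5, 0.1, 0.6]
finger_gap: 0.57
gripper_force: 0.0
chute mm [-150.2   38.8  239.4] [-1.7989e+02 -7.0000e-02  9.8420e+01] F [-0.5  0.1  0.6] gap 0.57 t 9.1
scene 188 142
side 270 143
```

View pics/f.png

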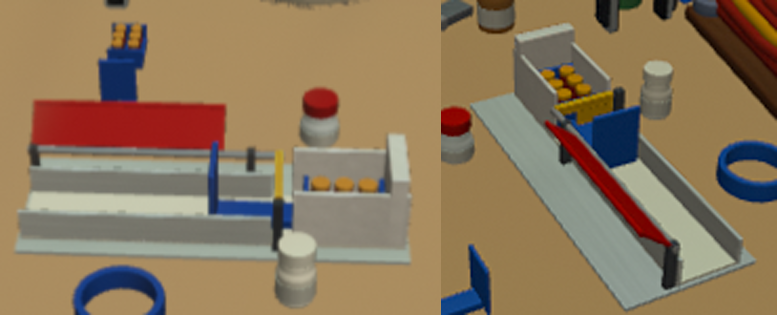

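The gate is shut (scene half (279,175)), the rack's front is against the end wall (387,185), and the jars and tape have not moved. Handing in.

```bash
python3 -c "
from station import order
print(order.job_done())"
```

```text
the job is handed in; nothing more can be done
None
```

The blue rack is home against the bay's end wall, the gate has sprung shut behind it, the jars and tape look unmoved in the last picture, and the job is handed in (about 9 s on the robot's clock; no verdict came back).

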